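Fit the insulating spacer between transformer and heat sink

ROBOT

A 7-joint arm with a two-finger parallel gripper is mounted at the origin on the work surface. World frame = base frame: x ahead of the robot, y to its left, z up, the work surface at z = 0. Lengths are in m, angles in rad, forces in N, time in s.
With the tool pointing down it reaches from about 0.4 to 0.9 m from the base axis. Payload 5.5 kg.
Tool frame: the origin (TCP) lies at the very end of the fingers, on their centre line; the grasp point (between the pads) lies 19 mm behind it; z points along the fingers, y is the line along which they close (so a half turn about z gives the same grasp; the last joint's range is limited). The gripper opens to 85 mm and grips with 20 to 120 N. Pads are 22 mm wide; open, the fingers measure 114 mm over their backs; the gripper's body (76 mm by 85 mm) begins 54 mm behind the grasp point. The pads swing forward as they close: fully open they stand 13 mm farther back than shut.
Start: joints at [1.463, 0.501, -0.427, 1.55, 0.221, 1.138, -0.21], TCP at [0.236, -0.606, 0.231] pointing down, gripper open.
Joint ranges: [-2.88, 2.88], [-0.31, 2.03], [-1.54, 1.56], [0.2, 2.42], [-1.41, 4.55], [0.19, 2.02], [-2.57, 2.57]. Speed limits (rad/s): [2.57, 2.57, 3.14, 3.14, 3.14, 3.14, 3.14].

INTERFACE

Orientations are given as [roll, pitch, yaw] about the fixed x, y, z axes, in that order (R = Rz(yaw) Ry(pitch) Rx(roll)).
In Python, from cell import get_state, grab_frame, camera_model, finish_job gives the robot as it stands.
- The arm moves only by the shell command python3 -m jog 'ROWS' [FORCE]. ROWS is text: rows parted by semicolons, each of 7 numbers parted by spaces: the shift along the tool's x, y, z in units of 25 mm (1.0 is 25 mm), then the turn, a rotation vector about the tool's x, y, z in units of 5 degrees (1.0 is 5 degrees), then the opening in per cent of the stroke, from 0 (shut) to 100 (fully open). In form: tx ty tz ax ay az grip; .... A call has 1 to 10 rows; each row shifts and turns the commanded pose from where the row before left it, along the tool's axes as they then stand; what a row does not reach is not made up. A row lasts 1/12 s, in which the tool goes at most 41.7 mm and 7.16 degrees, less where a joint would pass 70% of its speed; a pose out of reach is approached as far as the arm can. A call is refused whole if a number of a shift passes 1 or a number of a turn 1, either way. A call with a gripper value outside its range is refused whole. The fingers move at their own pace and stop on an object; FORCE is the grip in N (left out, the last holds). Time passes only in rows, so rows that do not move let the fingers close. It gives the time, the measured TCP pose, the force, the opening and the grip force at its end, in the units of the state.
- get_state(): the state, without advancing time (a new reading comes with each control period).
- grab_frame(name): name is "side" or "top"; returns the picture (420x560x3 uint8, red, green, blue); there is no depth.
- camera_model(name): a dict with "camera_matrix" (3x3 intrinsics, pixels), "k1" (the pictures are not rectified: a ray, as slopes to the right and down, at radius r is drawn at 1 + k1 r^2 times it, then the intrinsics apply), "R" (3x3) and "t" (3): a world point X has camera coordinates R X + t. Camera axes: x right, y down, z forward; pixel columns grow to the right and rows downward; lengths in m; the calibration is good to about 2 mm. A picture is of the moment at which its call begins. camera_model takes no time and is no camera call.
- finish_job(): hands the job in; it is judged then, once.
The state is a dict: "t": time; "joint_pos": joint angles; "qd": joint speeds; "tau": joint torques, N m; "tcp_pos": TCP position; "ee_rot": TCP orientation; "wrist_force": force on the tool from outside, world axes, zero at the start; "ft_torque": the same for the moment, N m; "gripper_width": finger opening in m; "gripper_force": force on a finger pad.
Only numpy, scipy, OpenCV 4.12 (cv2) and the standard library are available. Lean on these libraries where they do the work, as an engineer would, in place of code of your own. Each camera call takes 0.05 s, during which the arm holds its last target. There are 200 camera calls.

TASK

Take the red spacer by its tab and push it down into the middle of the gap between the transformer and the heat sink on the amplifier chassis, until its underside rests on the deck and its shoulders are level with the tops of the gap's sides; have it fully home before you let go, then leave it standing there. Leave the white and black spacers standing where they are.

Things in the scene. Friction and masses are not known exactly. Their poses are not given: they have to be found in the camera images.
- red_spacer: Red plastic spacer, upright: block 36 long (its x) x 20 thick (its y) x 40 tall (z) mm, with a grip tab 30 (x) x 14 (y) mm rising a further 36 mm from the middle of its top (76 mm overall, 60 to 130 g). Origin: centre of its underside. The one to fit; the three spacers may stand in any order, turned a little.
- gap (a point): Centre of the gap's floor, on the deck (20 mm above the bench) of a fixed aluminium chassis, 220 x 200 mm. z up. Gap along its x, 60 mm long, open-ended, between grey transformer (+y) and dark heat sink (-y), tops 40 mm above deck. 27 mm wide in the lower 28 mm; brass lips flare it to 47 at the mouth. Glass valves 63 mm tall at x 88, y +-70; capacitors 22 mm tall at x -80, y +-75.
- white_spacer: White plastic spacer, upright: block 36 long (its x) x 12 thick (its y) x 40 tall (z) mm, with a grip tab 30 (x) x 12 (y) mm rising a further 36 mm from the middle of its top (76 mm overall, 60 to 130 g). Origin: centre of its underside. Too thin; a bystander, leave it standing.
- black_spacer: Black plastic spacer, upright: block 36 long (its x) x 36 thick (its y) x 40 tall (z) mm, with a grip tab 30 (x) x 14 (y) mm rising a further 36 mm from the middle of its top (76 mm overall, 60 to 130 g). Origin: centre of its underside. Too thick; a bystander, leave it standing.
Things that resemble listed ones, but are neither listed nor needed, are in the scene too. Of the things like the red_spacer, leave any that is green; of the rest the larger one is meant.

How it is judged:
On the way:
1. the red spacer is pushed fully down in the gap while the gripper still holds or presses it (z of red_spacer in the frame of gap below 0.005 m and horizontal distance between red_spacer and gap below 0.015 m and angle between the x axis of red_spacer and the x axis of gap, either way round below 0.26 rad and angle between red_spacer's own z axis and vertical below 0.15 rad and contact force between the fingers and red_spacer above 0.5 N), for 0.1 s.
At the end, for the whole second after the job is handed in: The red spacer stands released and still in the gap: underside within 5 mm of the deck, its centre within 15 mm of the gap's centre, in line with the gap within 15 degrees (either way round), upright within about 8 degrees (z of red_spacer in the frame of gap between -0.004 and 0.005 m and horizontal distance between red_spacer and gap below 0.015 m and angle between the x axis of red_spacer and the x axis of gap, either way round below 0.26 rad and angle between red_spacer's own z axis and vertical below 0.15 rad and linear speed of red_spacer below 0.02 m/s and contact force between the fingers and red_spacer below 0.1 N); the robot touches nothing.
It fails at once if the white spacer moved more than 30 mm or tipped (distance of white_spacer from where it was at the start of the episode above 0.03 m or angle between white_spacer's own z axis and vertical above 0.4 rad).
It fails at once if the black spacer moved more than 30 mm or tipped (distance of black_spacer from where it was at the start of the episode above 0.03 m or angle between black_spacer's own z axis and vertical above 0.4 rad).
It also fails if it takes over 40 s, if anything falls off the work surface, if the arm or the gripper's body presses on something with over 40 N, if the wrist force passes 120 N, or if a joint passes its speed limit or range.

## Working session

There is one attempt and no reset: what is moved stays moved. The work goes in short steps, Python scripts to look and compute and a shell command to move; the robot and the scene stay as the last step left them, time stands still between calls to the robot, and variables do not carry over. Pictures are saved under pics/ and viewed, at most 10 in all, crops included, and the job is handed in when it is done.

```bash
mkdir -p pics; ls; python3 - <<'E'
from cell import *
import cv2
for n in("side","top"):
    cv2.imwrite(f"pics/{n}0.png",grab_frame(n)[:,:,::-1]); m=camera_model(n); print(n,m)
print(get_state())
E
```

```text
pics
side {'camera_matrix': array([[405.62797831,   0.        , 277.58627412],
       [  0.        , 405.62797831, 209.43355146],
       [  0.        ,   0.        ,   1.        ]]), 'k1': -0.12390666878591365, 'R': array([[-0.75395147, -0.65692264, -0.00313546],
       [-0.50357546,  0.58100645, -0.63940852],
       [ 0.42186365, -0.48050405, -0.76886079]]), 't': array([0.40336819, 0.25724625, 0.52749972])}
top {'camera_matrix': array([[483.6474645 ,   0.        , 278.80192838],
       [  0.        , 483.6474645 , 206.4876711 ],
       [  0.        ,   0.        ,   1.        ]]), 'k1': -0.1475072687965921, 'R': array([[ 0.0190629 , -0.99979016,  0.00749925],
       [-0.99687783, -0.01958113, -0.07649301],
       [ 0.0766238 , -0.00601766, -0.99704192]]), 't': array([0.03823697, 0.51036853, 0.82037982])}
{'t': 0.1, 'joint_pos': array([ 1.46317213,  0.50177006, -0.4268016 ,  1.55136648,  0.22082954,
        1.1382528 , -0.21027862]), 'qd': array([-0.0021715 , -0.00304762, -0.00058981, -0.00257361, -0.00095765,
        0.00226193, -0.00046173]), 'tau': array([-1.16461096e-02, -5.70816672e+01, -5.83909482e+00, -2.81747532e+01,
        1.03760156e-02,  5.60456785e-03,  4.50961295e-05]), 'tcp_pos': array([ 0.23528033, -0.60525831,  0.23034376]), 'ee_rot': array([-3.13985497e+00, -4.38675731e-05,  3.70905273e-01]), 'wrist_force': array([-0.75730242,  0.46679287,  0.42275984]), 'ft_torque': array([0.00388159, 0.01606025, 0.00481139]), 'gripper_force': 0.0, 'gripper_width': 0.0853825108796361}
```

View pics/top0.png

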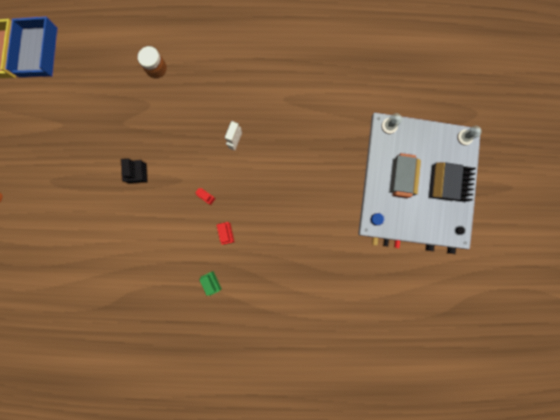

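View pics/side0.png

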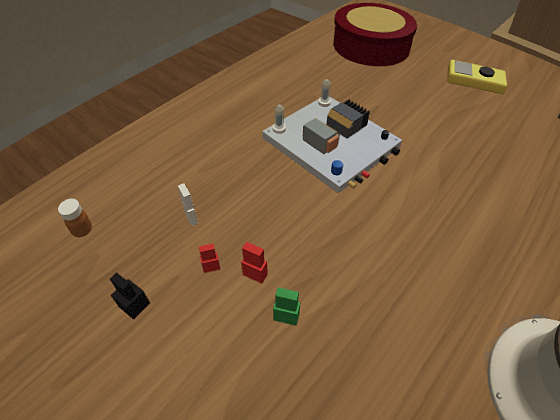

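Top view: the large red spacer is at about (225,233), small red decoy at (205,196), green at (210,284). The chassis is centred near (421,181), with the valves towards image top (+x). The side view agrees. Next I'll fit poses.

```bash
cat > h.py <<'E'
import numpy as np, cv2
from cell import *
from scipy.optimize import minimize
def proj(n,X):
    m=camera_model(n); c=np.asarray(X)@m["R"].T+m["t"]; s=c[...,:2]/c[...,2:]
    s=s*(1+m["k1"]*(s**2).sum(-1,keepdims=True)); K=m["camera_matrix"]
    return s*K[0,0]+K[:2,2]
def back(n,uv,z):
    m=camera_model(n)
    s=cv2.undistortPoints(np.array(uv,float).reshape(-1,1,2),m["camera_matrix"],np.array([m["k1"],0,0,0.])).reshape(-1,2)
    d=np.c_[s,np.ones(len(s))]@m["R"]; o=-m["R"].T@m["t"]
    return o+d*((z-o[2])/d[:,2])[:,None]
def box(lx,ly,z0,z1):
    return np.array([[a*lx/2,b*ly/2,c] for a in(-1,1) for b in(-1,1) for c in(z0,z1)])
def place(P,x,y,yaw,z=0):
    c,s=np.cos(yaw),np.sin(yaw); return P@np.array([[c,s,0],[-s,c,0],[0,0,1]])+[x,y,z]
def mask(n,boxes,S=4):
    im=np.zeros((420*S,560*S),np.uint8)
    for b in boxes:
        h=cv2.convexHull(((proj(n,b)+.5)*S).astype(np.float32)); cv2.fillConvexPoly(im,h.astype(np.int32),255)
    return cv2.resize(im,(560,420),interpolation=cv2.INTER_AREA)/255.
def redmask(f):
    f=f.astype(float); return ((f[...,0]>90)&(f[...,1]<.45*f[...,0])&(f[...,2]<.45*f[...,0])).astype(np.uint8)
E
python3 - <<'E'
from h import *
top=cv2.imread("pics/top0.png");side=cv2.imread("pics/side0.png")
rm={}
for n,im in(("top",top),("side",side)):
    k,l,st,c=cv2.connectedComponentsWithStats(redmask(im[:,:,::-1]))
    print(n,[(tuple(st[i]),c[i].round(1)) for i in range(1,k) if st[i][4]>30])
    p=(225,233) if n=="top" else (254,262)
    i=min(range(1,k),key=lambda i:np.hypot(*(c[i]-p))+(1e3 if st[i][4]<50 else 0)); rm[n]=(l==i)*1.
sp=[box(.036,.02,0,.04),box(.03,.014,.04,.076)]
x0=back("top",[[225,233]],.05)[0]; print(x0)
def cost(p,ns):
    return sum(np.abs(mask(n,[place(b,*p) for b in sp])-rm[n]).sum() for n in ns)
for ns in(("top",),("side",),("top","side")):
  best=None
  for yaw in np.radians([-90,-60,-30,0,30,60]):
    s=np.array([x0[0],x0[1],yaw]); sim=np.vstack([s,s+[.01,0,0],s+[0,.01,0],s+[0,0,.3]])
    r=minimize(cost,s,args=(ns,),method="Nelder-Mead",options=dict(initial_simplex=sim,xatol=1e-4,fatol=.1))
    if best is None or r.fun<best.fun: best=r
  print(ns,best.x[:2].round(4),np.degrees(best.x[2]).round(1),best.fun,sum(rm[n].sum() for n in ns))
a=cv2.resize(top[100:260,340:500],None,fx=3.6,fy=3.6,interpolation=cv2.INTER_CUBIC)
cv2.imwrite("pics/c1.png",a)
E
```

```text
top [((np.int32(196), np.int32(188), np.int32(19), np.int32(17), np.int32(172)), array([204.7, 195.6])), ((np.int32(217), np.int32(222), np.int32(17), np.int32(23), np.int32(295)), array([224.9, 232.8])), ((np.int32(395), np.int32(241), np.int32(5), np.int32(7), np.int32(33)), array([397. , 243.8]))]
side [((np.int32(355), np.int32(10), np.int32(62), np.int32(28), np.int32(434)), array([396.4,  28.5])), ((np.int32(362), np.int32(170), np.int32(8), np.int32(8), np.int32(36)), array([364.9, 173.6])), ((np.int32(241), np.int32(242), np.int32(26), np.int32(41), np.int32(637)), array([252.1, 261.6])), ((np.int32(199), np.int32(244), np.int32(16), np.int32(8), np.int32(87)), array([206.3, 247.4])), ((np.int32(200), np.int32(251), np.int32(20), np.int32(22), np.int32(254)), array([209.5, 261.1]))]
[0.46106656 0.13718781 0.05      ]
('top',) [0.4617 0.1395] 15.1 22.96078431372549 295.0
('side',) [0.4633 0.1391] 9.3 206.22745098039212 637.0Traceback (most recent call last):
  File "<stdin>", line 17, in <module>
    res = _minimize_neldermead(fun, x0, args, callback, bounds=bounds,
                               **options)
    fxr = func(xr)
    fx = function(np.copy(x), *(wrapper_args + args))
  File "<stdin>", line 12, in cost
  File "<stdin>", line 12, in <genexpr>
  File "h.py", line 20, in mask
    h=cv2.convexHull(((proj(n,b)+.5)*S).astype(np.float32)); cv2.fillConvexPoly(im,h.astype(np.int32),255)
                       ~~~~^^^^^
  File "h.py", line 5, in proj
    m=camera_model(n); c=np.asarray(X)@m["R"].T+m["t"]; s=c[...,:2]/c[...,2:]
ValueError: time passes only in moves, steps and waits
```

```bash
sed -i 's/^from scipy.*/&\nCM={n:camera_model(n) for n in("side","top")}/; s/m=camera_model(n)/m=CM[n]/; s/>90/>40/' h.py
cat > fit.py <<'E'
from h import *
top=cv2.imread("pics/top0.png");side=cv2.imread("pics/side0.png")
rm={}
for n,im in(("top",top),("side",side)):
    k,l,st,c=cv2.connectedComponentsWithStats(redmask(im[:,:,::-1]))
    p=(225,233) if n=="top" else (254,262)
    i=min(range(1,k),key=lambda i:np.hypot(*(c[i]-p))+(1e3 if st[i][4]<50 else 0)); rm[n]=(l==i)*1.
    print(n,st[i])
sp=[box(.036,.02,0,.04),box(.03,.014,.04,.076)]
def cost(p,ns):
    return sum(np.abs(mask(n,[place(b,*p) for b in sp])-rm[n]).sum() for n in ns)
for ns in(("top",),("side",),("top","side")):
  best=None
  for yaw in np.radians([-15,10,35]):
    s=np.array([.4617,.1395,yaw]); sim=np.vstack([s,s+[.01,0,0],s+[0,.01,0],s+[0,0,.3]])
    r=minimize(cost,s,args=(ns,),method="Nelder-Mead",options=dict(initial_simplex=sim,xatol=1e-4,fatol=.1,maxfev=120))
    if best is None or r.fun<best.fun: best=r
  print(ns,best.x[:2].round(4),np.degrees(best.x[2]).round(1),best.fun,sum(rm[n].sum() for n in ns))
a=cv2.resize(top[100:260,340:500],None,fx=3.6,fy=3.6,interpolation=cv2.INTER_CUBIC)
cv2.imwrite("pics/c1.png",a)
E
python3 fit.py
```

```text
top [217 222  17  23 295]
side [241 242  27  41 780]
('top',) [0.4617 0.1396] 13.4 22.470588235294116 295.0
('side',) [0.4624 0.1395] 9.5 64.16862745098041 780.0
('top', 'side') [0.4621 0.1396] 13.2 94.17254901960783 1075.0
```

View pics/c1.png

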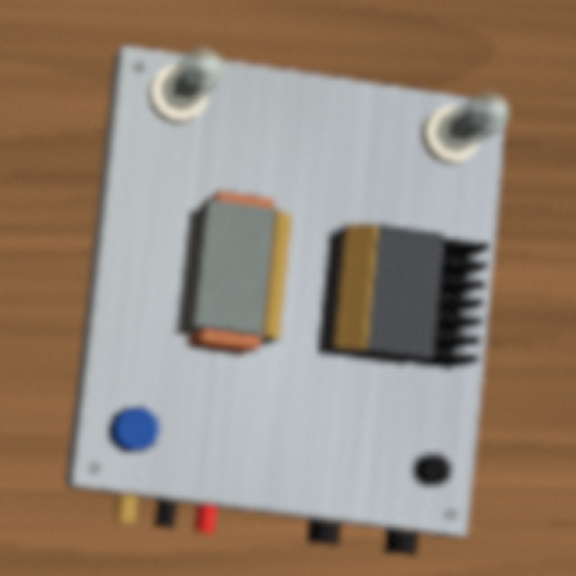

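```bash
python3 - <<'E'
from h import *
f=lambda P:(np.array(P,float)+.5)/3.6-.5+[340,100]
C=back("top",f([[122,45],[507,98],[467,536],[70,487]]),.02)
print(C.round(4)); print("sides",[np.linalg.norm(C[i]-C[i-1]).round(4) for i in range(4)])
c=C.mean(0); ax=(C[0]+C[1]-C[2]-C[3])[:2]; ay=(C[0]+C[3]-C[1]-C[2])[:2]
print("centre",c, np.degrees(np.arctan2(ax[1],ax[0])),np.degrees(np.arctan2(-ay[0],ay[1])))
yaw=np.arctan2(ax[1],ax[0])
# mouth edge ends at z .06: transformer (276,208),(265,334); heatsink (382,228),(372,353)
M=back("top",f([[276,208],[265,334],[382,228],[372,353]]),.06)
L=back("top",f([[290,216],[279,338],[345,228],[335,350]]),.048)
B=back("top",f([[182,92],[455,132]]),.02)
K=back("top",f([[134,428],[432,469]]),.042)
R=np.array([[np.cos(yaw),np.sin(yaw)],[-np.sin(yaw),np.cos(yaw)]])
for n,P in(("mouth",M),("throat",L),("valve",B),("cap",K)): print(n,((P[:,:2]-c[:2])@R.T).round(4).tolist())
E
```

```text
[[ 0.6817 -0.1177  0.02  ]
 [ 0.6621 -0.3164  0.02  ]
 [ 0.4414 -0.2912  0.02  ]
 [ 0.4627 -0.0923  0.02  ]]
sides [np.float64(0.2205), np.float64(0.1996), np.float64(0.2222), np.float64(0.2)]
centre [ 0.5619718  -0.20440278  0.02      ] -6.566989362072558 -5.872067517855239
mouth [[0.0296, 0.0252], [-0.0304, 0.0242], [0.0275, -0.0269], [-0.0322, -0.028]]
throat [[0.0294, 0.0148], [-0.0296, 0.0139], [0.0275, -0.0127], [-0.0316, -0.0139]]
valve [[0.0897, 0.0674], [0.0905, -0.0738]]
cap [[-0.0807, 0.0769], [-0.0811, -0.0699]]
```

```bash
cat > go.py <<'E'
import sys,numpy as np
from cell import get_state
from scipy.spatial.transform import Rotation as Ro
x,y,z,yaw=map(float,sys.argv[1:])
s=get_state();R=Ro.from_euler("xyz",s["ee_rot"]);T=Ro.from_euler("xyz",[np.pi,0,np.radians(yaw)])
d=np.array([x,y,z])-s["tcp_pos"]
print("t",s["t"],s["tcp_pos"].round(4),np.degrees(s["ee_rot"]).round(2),"F",s["wrist_force"].round(1),"w",round(s["gripper_width"],4),"gf",s["gripper_force"])
print("turn units",((R.inv()*T).as_rotvec(degrees=True)/5).round(2),"shift after turn",(T.inv().apply(d)/.025).round(2))
E
python3 -m jog '0.4 -0.3 0 0 0 0.9 100; 0.8 -0.7 0 0 0 0.85 100; 0.8 -0.7 0 0 0 0 100; 0.8 -0.7 0 0 0 0 100; 0.8 -0.7 0 0 0 0 100; 0.8 -0.7 0 0 0 0 100; 0.8 -0.7 0 0 0 0 100; 0.8 -0.7 0 0 0 0 100; 0.8 -0.7 0 0 0 0 100; 0.8 -0.7 0 0 0 0 100'
python3 -m jog '0.8 -0.7 0 0 0 0 100; 0.8 -0.7 0 0 0 0 100; 0.8 -0.7 0 0 0 0 100; 0.8 -0.7 0 0 0 0 100; 0.8 -0.7 0 0 0 0 100; 0.8 -0.7 0 0 0 0 100; 0.8 -0.7 0 0 0 0 100; 0.5 -1 0 0 0 0 100; 0.1 -1 0 0 0 0 100; 0.1 -1 0 0 0 0 100'
python3 go.py .462 .1396 .16 12.5
```

```text
t: 0.93
tcp_pos: [0.3825, -0.4, 0.231]
ee_rot: [-3.141, 0.0, 0.218]
wrist_force: [-0.1, -0.4, 0.3]
gripper_width: 0.085
gripper_force: 0.0
t: 1.77
tcp_pos: [0.4933, -0.1726, 0.2308]
ee_rot: [-3.141, 0.0, 0.219]
wrist_force: [0.1, -0.2, 0.1]
gripper_width: 0.0854
gripper_force: 0.0
t 1.7667 [ 0.4933 -0.1726  0.2308] [-1.7994e+02  2.0000e-02  1.2560e+01] F [ 0.1 -0.2  0.1] w 0.0854 gf 0.0
turn units [-0.01  0.    0.01] shift after turn [  1.48 -12.46   2.83]
```

```bash

python3 -m jog '0.12 -1 0 0 0 0 100; 0.12 -1 0 0 0 0 100; 0.12 -1 0 0 0 0 100; 0.12 -1 0 0 0 0 100; 0.12 -1 0 0 0 0 100; 0.12 -1 0 0 0 0 100; 0.12 -1 0 0 0 0 100; 0.12 -1 0 0 0 0 100; 0.12 -1 0.3 0 0 0 100; 0.12 -1 0.5 0 0 0 100'
python3 -m jog '0.12 -0.7 0.7 0 0 0 100; 0.12 -0.6 0.6 0 0 0 100; 0 0 0 0 0 0 100; 0 0 0 0 0 0 100; 0 0 0 0 0 0 100'
python3 go.py .462 .1396 .16 12.5
```

```text
t: 2.6
tcp_pos: [0.469, 0.0773, 0.212]
ee_rot: [3.141, -0.002, 0.218]
wrist_force: [1.0, 0.5, -1.4]
gripper_width: 0.0854
gripper_force: 0.0
t: 3.02
tcp_pos: [0.4675, 0.1084, 0.179]
ee_rot: [3.141, 0.0, 0.218]
wrist_force: [0.9, 0.1, 0.8]
gripper_width: 0.0854
gripper_force: 0.0
t 3.0167 [0.4675 0.1084 0.179 ] [1.7998e+02 1.0000e-02 1.2470e+01] F [0.9 0.1 0.8] w 0.0854 gf 0.0
turn units [ 0.    0.   -0.01] shift after turn [ 0.06 -1.27  0.76]
```

```bash

python3 -m jog '0.06 -0.7 0.3 0 0 0 100; 0 -0.57 0.46 0 0 0 100; 0 0 0 0 0 0 100; 0 0 0 0 0 0 100'
python3 go.py .462 .1396 .046 12.5
python3 - <<'E'
from h import *
a=[cv2.resize(grab_frame("side")[170:330,170:330],(400,400)),cv2.resize(grab_frame("top")[160:320,140:300],(400,400))]
cv2.imwrite("pics/c2.png",np.hstack(a)[:,:,::-1])
E
```

```text
t: 3.35
tcp_pos: [0.4621, 0.1397, 0.1602]
ee_rot: [3.141, 0.0, 0.218]
wrist_force: [0.1, -0.7, 0.7]
gripper_width: 0.0851
gripper_force: 0.0
t 3.35 [0.4621 0.1397 0.1602] [179.97   0.    12.5 ] F [ 0.1 -0.7  0.7] w 0.0851 gf 0.0
turn units [ 0.01  0.   -0.  ] shift after turn [-0.    0.    4.57]
```

View pics/c2.png

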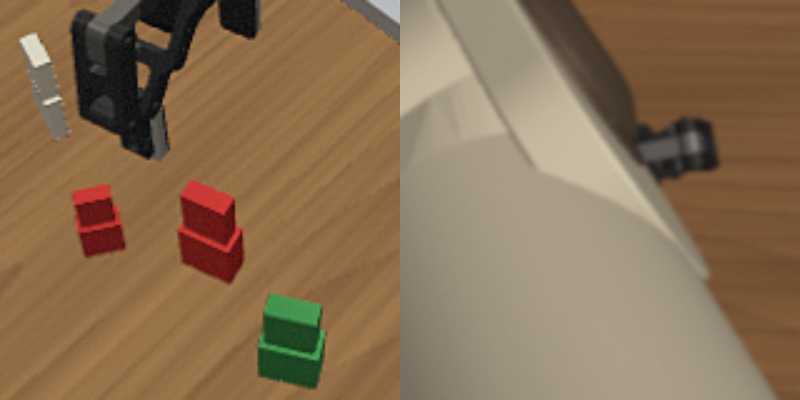

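The side crop shows the open gripper above the large red spacer, with crop (210,230) between the fingers; the top view is occluded by the arm. The path down looks clear of the small red decoy, so I'll descend and grip.

```bash

python3 -m jog '0 0 0.7 0 0 0 100; 0 0 0.8 0 0 0 100; 0 0 0.8 0 0 0 100; 0 0 0.8 0 0 0 100; 0 0 0.7 0 0 0 100; 0 0 0.5 0 0 0 100; 0 0 0.26 0 0 0 100; 0 0 0 0 0 0 100; 0 0 0 0 0 0 100' 60
python3 -m jog '0 0 0 0 0 0 40; 0 0 0 0 0 0 25; 0 0 0 0 0 0 10; 0 0 0 0 0 0 0; 0 0 0 0 0 0 0; 0 0 0 0 0 0 0; 0 0 0 0 0 0 0; 0 0 0 0 0 0 0' 60
python3 go.py .462 .1396 .16 12.5
```

```text
t: 4.2
tcp_pos: [0.4624, 0.1403, 0.0463]
ee_rot: [3.141, -0.001, 0.218]
wrist_force: [-0.8, -0.3, 0.7]
gripper_width: 0.0854
gripper_force: 0.0
t: 4.87
tcp_pos: [0.4623, 0.1405, 0.0462]
ee_rot: [3.141, -0.001, 0.218]
wrist_force: [-0.3, -0.5, 5.0]
gripper_width: 0.0131
gripper_force: 59.0
t 4.8667 [0.4623 0.1405 0.0462] [ 1.7999e+02 -5.0000e-02  1.2500e+01] F [-0.3 -0.5  5. ] w 0.0131 gf 58.95168364048004
turn units [ 0.   -0.01 -0.  ] shift after turn [-0.02  0.03 -4.55]
```

```bash

python3 -m jog '0 0 -0.5 0 0 0 0; 0 0 -0.8 0 0 0 0; 0 0 -0.8 0 0 0 0; 0 0 -0.8 0 0 0 0; 0 0 -0.8 0 0 0 0; 0 0 -0.6 0 0 0 0; 0 0 -0.3 0 0 1 0; 0 0 0 0 0 1 0; 0 0 0 0 0 1 0; 0 0 0 0 0 0.74 0'
python3 -m jog '0 0 0 0 0 0 0; 0 0 0 0 0 0 0'
python3 go.py .561 -.2045 .16 -6.2
```

```text
t: 5.7
tcp_pos: [0.4615, 0.1404, 0.1616]
ee_rot: [3.142, -0.0, -0.112]
wrist_force: [-0.1, -0.2, -1.0]
gripper_width: 0.013
gripper_force: 58.5
t: 5.87
tcp_pos: [0.4616, 0.1405, 0.1612]
ee_rot: [3.141, -0.0, -0.106]
wrist_force: [-0.2, 0.2, -1.4]
gripper_width: 0.0128
gripper_force: 58.5
t 5.8667 [0.4616 0.1405 0.1612] [179.99  -0.    -6.06] F [-0.2  0.2 -1.4] w 0.0128 gf 58.46506655216217
turn units [ 0.   -0.    0.03] shift after turn [ 5.44 13.29  0.05]
```

```bash

python3 -m jog '0.2 0.4 0 0 0 0.03 0; 0.36 0.9 0 0 0 0 0; 0.36 0.9 0 0 0 0 0; 0.36 0.9 0 0 0 0 0; 0.36 0.9 0 0 0 0 0; 0.36 0.9 0 0 0 0 0; 0.36 0.9 0 0 0 0 0; 0.36 0.9 0 0 0 0 0; 0.36 0.9 0 0 0 0 0; 0.36 0.9 0 0 0 0 0'
python3 -m jog '0.36 0.9 0 0 0 0 0; 0.36 0.9 0 0 0 0 0; 0.36 0.9 0 0 0 0 0; 0.36 0.9 0 0 0 0 0; 0.36 0.9 0 0 0 0 0; 0.2 0.29 0 0 0 0 0; 0 0 0 0 0 0 0; 0 0 0 0 0 0 0; 0 0 0 0 0 0 0'
python3 go.py .561 -.2045 .12 -6.2
```

```text
t: 6.7
tcp_pos: [0.5237, -0.0825, 0.1607]
ee_rot: [3.141, 0.001, -0.11]
wrist_force: [0.4, -0.7, -1.3]
gripper_width: 0.0129
gripper_force: 58.5
t: 7.45
tcp_pos: [0.5599, -0.2028, 0.1606]
ee_rot: [-3.14, 0.001, -0.109]
wrist_force: [0.4, -0.0, -1.1]
gripper_width: 0.0133
gripper_force: 58.5
t 7.45 [ 0.5599 -0.2028  0.1606] [-1.7992e+02  5.0000e-02 -6.2200e+00] F [ 0.4 -0.  -1.1] w 0.0133 gf 58.53968560695648
turn units [-0.02  0.01 -0.  ] shift after turn [0.05 0.06 1.63]
```

Lower to just above the mouth (underside about 75 mm up) and check in the side view against a prediction.

```bash

python3 -m jog '0.05 0.06 0.5 0 0 0 0; 0 0 0.7 0 0 0 0; 0 0 0.43 0 0 0 0; 0 0 0 0 0 0 0; 0 0 0 0 0 0 0; 0 0 0 0 0 0 0'
python3 go.py .561 -.2045 .066 -6.2
python3 - <<'E'
from h import *
f=grab_frame("side").copy(); s=get_state()["tcp_pos"]
cv2.imwrite("pics/side3.png",f[:,:,::-1])
sp=[box(.036,.02,0,.04),box(.03,.014,.04,.076)]
k,l,st,c=cv2.connectedComponentsWithStats(redmask(f)); q=proj("side",[s[0],s[1],s[2]-.026]); print(q)
i=min((i for i in range(1,k) if st[i][4]>100),key=lambda i:np.hypot(*(c[i]-q))); print(st[i],c[i])
R=(l==i)*1.
# block only (tab partly hidden by the fingers): fit x,y at known z using lower part
def cost(p):
    m=mask("side",[place(sp[0],p[0],p[1],np.radians(-6.2),s[2]-.046)]); w=np.ones_like(m); w[:int(q[1]-4)]=0
    return (np.abs(m-R)*w).sum()
st0=s[:2]; r=minimize(cost,st0,method="Nelder-Mead",options=dict(initial_simplex=[st0,st0+[.006,0],st0+[0,.006]],xatol=1e-4,fatol=.1,maxfev=100))
print("tcp",s.round(4),"fit",r.x.round(4),r.fun)
S=4;x0,y0=245,75;g=cv2.resize(f[y0:y0+140,x0:x0+180],None,fx=S,fy=S,interpolation=cv2.INTER_CUBIC)[:,:,::-1].copy()
dr=lambda P,col:[cv2.circle(g,tuple(int(v) for v in ((u-[x0,y0]+.5)*S)),3,col,-1) for u in proj("side",P)]
dr(place(sp[0],s[0],s[1],np.radians(-6.2),s[2]-.046),(255,255,0))
dr(place(box(.06,.047,.06,.06),.561,-.2045,np.radians(-6.2)),(0,255,0))
dr(place(box(.22,.2,.02,.02),.562,-.2045,np.radians(-6.2)),(0,255,255))
cv2.imwrite("pics/c3.png",g)
E
```

```text
t: 7.95
tcp_pos: [0.5617, -0.2059, 0.1203]
ee_rot: [-3.141, -0.0, -0.11]
wrist_force: [0.4, 0.1, -1.0]
gripper_width: 0.0133
gripper_force: 58.5
t 7.95 [ 0.5617 -0.2059  0.1203] [-1.7999e+02 -2.0000e-02 -6.3000e+00] F [ 0.4  0.1 -1. ] w 0.0133 gf 58.53990197181702
turn units [-0.   -0.   -0.02] shift after turn [-0.03 -0.05  2.17]
[335.79923829 104.91432674]
[326  79  22  40 479] [337.65135699 101.94572025]
tcp [ 0.562  -0.2061  0.1207] fit [ 0.5636 -0.2083] 22.011764705882353
```

View pics/c3.png

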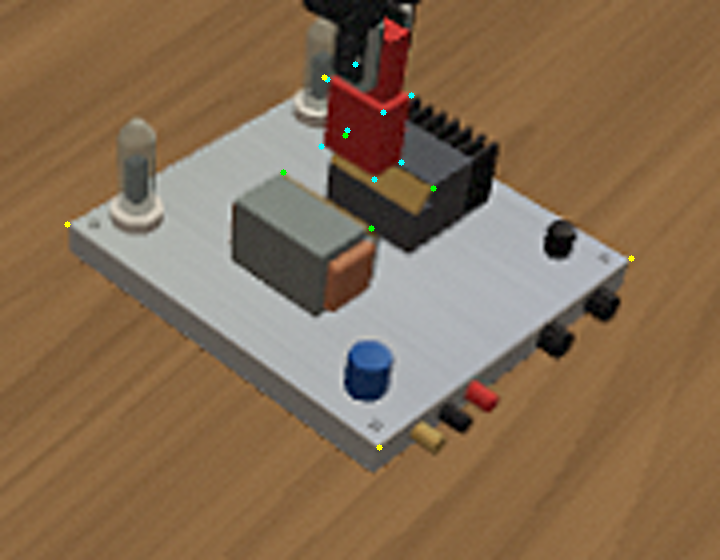

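```bash

python3 -m jog '-0.02 -0.09 0.3 0 0 0 0; 0 0 0.4 0 0 0 0; 0 0 0.3 0 0 0 0; 0 0 0.2 0 0 0 0; 0 0 0.15 0 0 0 0; 0 0 0 0 0 0 0; 0 0 0 0 0 0 0; 0 0 0 0 0 0 0'
python3 go.py .561 -.2045 .066 -6.2
python3 - <<'E'
from h import *
f=grab_frame("side"); t=grab_frame("top")
g=lambda f,x,y:cv2.resize(f[y:y+100,x:x+100],(400,400),interpolation=cv2.INTER_CUBIC)
cv2.imwrite("pics/c4.png",np.hstack([g(f,290,70),g(t,370,130)])[:,:,::-1])
E
```

```text
t: 8.67
tcp_pos: [0.5614, -0.2042, 0.0865]
ee_rot: [3.142, -0.0, -0.111]
wrist_force: [0.4, 0.5, -0.9]
gripper_width: 0.0128
gripper_force: 58.5
t 8.6667 [ 0.5614 -0.2042  0.0865] [ 1.80e+02 -2.00e-02 -6.35e+00] F [ 0.4  0.5 -0.9] w 0.0128 gf 58.53927254676819
turn units [ 0.   -0.   -0.03] shift after turn [-0.01  0.01  0.82]
```

View pics/c4.png

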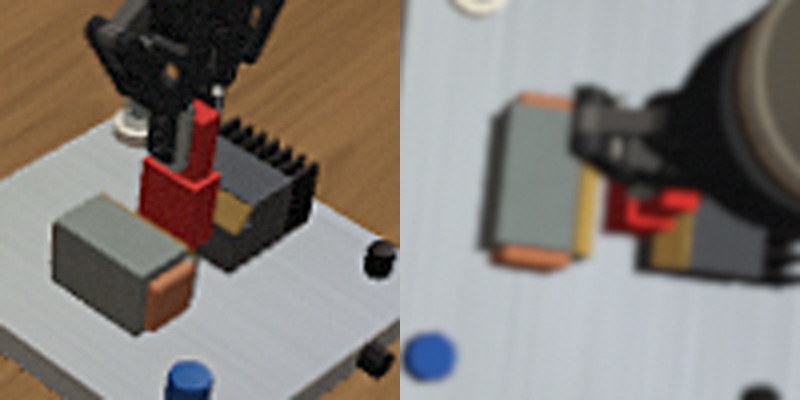

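Side crop: the block at (180,200) is entering between the transformer and heat sink. The top crop shows it at (650,210) between the brass lips, with no contact force. I'll continue down gently.

```bash

python3 -m jog '0 0 0.2 0 0 0 0; 0 0 0.2 0 0 0 0; 0 0 0.15 0 0 0 0; 0 0 0.1 0 0 0 0; 0 0 0.06 0 0 0 0; 0 0 0.04 0 0 0 0; 0 0 0 0 0 0 0; 0 0 0 0 0 0 0'
python3 go.py .561 -.2045 .066 -6.2
```

```text
t: 9.43
tcp_pos: [0.5612, -0.2041, 0.0676]
ee_rot: [-3.142, -0.0, -0.111]
wrist_force: [-0.3, -1.6, -1.2]
gripper_width: 0.0129
gripper_force: 58.5
t 9.4333 [ 0.5612 -0.2041  0.0676] [-1.80e+02 -1.00e-02 -6.35e+00] F [-0.3 -1.6 -1.2] w 0.0129 gf 58.539660573005676
turn units [-0.   -0.   -0.03] shift after turn [-0.01  0.02  0.06]
```

```bash

python3 -m jog '0 0 0.04 0 0 0 0; 0 0 0.04 0 0 0 0; 0 0 0 0 0 0 0; 0 0 0 0 0 0 0'
python3 -m jog '0 0 0.04 0 0 0 0; 0 0 0 0 0 0 0; 0 0 0 0 0 0 0'
```

```text
t: 9.77
tcp_pos: [0.5615, -0.2042, 0.0662]
ee_rot: [3.141, -0.001, -0.111]
wrist_force: [-1.2, 0.8, 6.1]
gripper_width: 0.0131
gripper_force: 59.2
t: 10.02
tcp_pos: [0.5616, -0.2042, 0.0662]
ee_rot: [3.141, -0.001, -0.111]
wrist_force: [-4.0, 0.9, 12.5]
gripper_width: 0.013
gripper_force: 60.6
```

Firm floor contact at exactly the expected height (TCP 66 mm): it is home. Before letting go I'll ease the press, then open and retreat.

```bash

python3 -m jog '0 0 0 0 0 0 0; 0 0 -0.04 0 0 0 0; 0 0 0 0 0 0 10; 0 0 0 0 0 0 25; 0 0 0 0 0 0 40; 0 0 0 0 0 0 50; 0 0 0 0 0 0 50; 0 0 0 0 0 0 50' 20
python3 -m jog '0 0 -0.4 0 0 0 50; 0 0 -0.7 0 0 0 50; 0 0 -0.8 0 0 0 50; 0 0 -0.8 0 0 0 50; 0 0 -0.8 0 0 0 50; 0 0 -0.8 0 0 0 50; -0.7 0 -0.6 0 0 0 50; -1 0 0 0 0 0 50; -1 0 0 0 0 0 50; -0.5 0 0 0 0 0 50'
python3 - <<'E'
from h import *
import time
F={n:grab_frame(n) for n in("side","top")}
sp=[box(.036,.02,0,.04),box(.03,.014,.04,.076)]
for n in F:
    k,l,st,c=cv2.connectedComponentsWithStats(redmask(F[n])); q=proj(n,[.561,-.2045,.06])
    i=min((i for i in range(1,k) if st[i][4]>60),key=lambda i:np.hypot(*(c[i]-q)));print(n,q,c[i],st[i], proj(n,place(sp[1],.561,-.2045,-.108,.02)[[1,3,5,7]]).round(1).tolist())
g=lambda f,x,y:cv2.resize(f[y:y+100,x:x+100],(400,400),interpolation=cv2.INTER_CUBIC)
cv2.imwrite("pics/c5.png",np.hstack([g(F["side"],290,70),g(F["top"],370,130)])[:,:,::-1])
E
```

```text
t: 10.68
tcp_pos: [0.561, -0.2041, 0.0653]
ee_rot: [-3.141, 0.0, -0.111]
wrist_force: [-0.5, 1.1, -0.5]
gripper_width: 0.0427
gripper_force: 0.0
t: 11.52
tcp_pos: [0.479, -0.195, 0.1887]
ee_rot: [3.141, 0.001, -0.111]
wrist_force: [-0.7, -0.0, -0.1]
gripper_width: 0.0422
gripper_force: 0.0
side [334.01835248 119.5592025 ] [334.80516432 116.83568075] [325 101  19  36 426] [[343.9, 106.9], [339.2, 109.8], [332.5, 100.2], [327.8, 103.0]]
top [429.02823214 177.21324884] [430.16464891 177.20338983] [420 165  21  25 413] [[439.3, 183.9], [430.9, 182.7], [440.9, 165.7], [432.6, 164.5]]
```

View pics/c5.png

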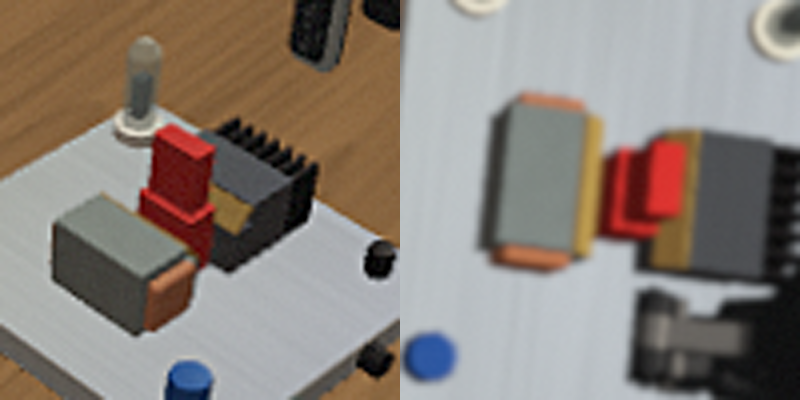

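The spacer stands upright between the blocks. Its tab-top corners are within 1 px of prediction in both views (side about (328–343,101), top about (432–441,165)). The gripper is clear, so I'll hand in.

```bash
python3 -m jog '0 0 0 0 0 0 50; 0 0 0 0 0 0 50; 0 0 0 0 0 0 50' && python3 -c "from cell import finish_job;print(finish_job())"
```

```text
t: 11.87
tcp_pos: [0.4828, -0.1952, 0.1884]
ee_rot: [-3.141, -0.001, -0.111]
wrist_force: [-0.2, -0.3, -0.6]
gripper_width: 0.0426
gripper_force: 0.0
the job is handed in; nothing more can be done
None
```

The red spacer was pushed down to the deck in the middle of the gap and then released; both cameras show it upright and in line, the white and black spacers were left alone, and I handed the job in at about 12 s (no verdict was returned).

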